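# Pack the hand-stamp display tray and clamp it down

## Robot

A 6-joint arm with a two-finger parallel gripper is mounted at the origin on the work surface. World frame = base frame: x ahead of the robot, y to its left, z up, the work surface at z = 0. Lengths are in mm, angles in rad, forces in N, time in s.
With the tool pointing down it reaches from about 275 to 825 mm from the base axis. Payload 4.9 kg.
Tool frame: the origin (TCP) lies at the very end of the fingers, on their centre line; the grasp point (between the pads) lies 19 mm behind it (grip_point_offset is the distance from the TCP to the grasp point, in mm); z points along the fingers, y is the line along which they close (so a half turn about z gives the same grasp; the last joint's range is limited). The gripper opens to 85 mm and grips with 20 to 120 N. Pads are 22 mm wide; open, the fingers measure 114 mm over their backs; the gripper's body (76 mm by 85 mm) begins 54 mm behind the grasp point. The pads swing forward as they close: fully open they stand 13 mm farther back than shut.
Start: joints at [-1.367, 0.326, -0.193, 1.052, 0, 1.437], TCP at [182.289, -518.931, 231.281] pointing down, gripper open.
Joint ranges: [-2.65, 2.65], [-0.97, 1.79], [-1.3, 1.35], [-1.93, 2.1], [-1.47, 1.37], [-3.14, 3.14]. Speed limits (rad/s): [2.57, 2.57, 3.14, 3.14, 3.14, 3.14].

## Interface

Orientations are given as a unit quaternion [w, x, y, z].
In Python, from bench import * gives the robot as it stands. Calls block until the motion is done:
- goto(position, orientation): joint-space move of the TCP to a pose.
- servo_line(position, rot=None, rate=150, force_limit=None): straight line of the TCP; rot=None keeps the orientation; rate is the mean speed in mm/s. With force_limit (N) it stops when the force on the tool has changed by that much, and returns True; else False.
- goto_joints(angles): joint-space move.
- open_jaws() and gripper_close(squeeze=None): open the fingers fully, or close them until they stop; squeeze is the grip in N (None keeps the last).
- wait(seconds).
- solve_ik(position, orientation): joint angles nearest the present ones, or None.
- state(): the state.
- grab_frame(name): name is "side" or "top" or "wrist"; returns a dict with "pixels" (400x640x3 uint8, blue, green, red), "depth" (400x640 float32, mm along the optical axis (not along the pixel's ray), 0 where there is no reading), "fx", "fy", "cx", "cy" (pixels), "position" and "orientation" of the camera in the world. Camera axes: x right, y up, looking along -z (the intrinsics and any distortion apply to the point x, -y, -z); pixel columns grow to the right and rows downward; lengths in mm; the calibration is good to about 2 mm. The wrist camera is an equidistant fisheye: a pixel r from the principal point sees the ray r / f radians off the axis. A picture is of the moment at which its call begins.
A pose or a line that the arm cannot do raises MotionError and nothing moves.
- close_job(): hands the job in; it is judged then, once.
The state is a dict: "clock": time; "q": joint angles; "joint_vel": joint speeds; "effort": joint torques, N m; "tcp_pos": TCP position; "ee_rot": TCP orientation; "contact_force": force on the tool from outside, world axes, zero at the start; "wrist_torque": the same for the moment, N m; "width": finger opening in mm; "gripper_force": force on a finger pad.
Only numpy, scipy, OpenCV 4.12 (cv2) and the standard library are available. Lean on these libraries where they do the work, as an engineer would, in place of code of your own. Each camera call takes 0.05 s, during which the arm holds its last target. There are 200 camera calls.

## Task

Press the two wooden hand stamps fully home into the matching cutouts of the foam in the display tray, so that their bases are flush with the foam. Then tighten the tray's black clamp knob clockwise: turn it until its resistance rises sharply as the screw bites, give it 30 degrees more and no further, and let go. Leave the jar, the cup and the notebook where they are.

Things in the scene. Friction and masses are not known exactly. Their poses are not given: they have to be found in the camera images.
- ell_grip (a point): L-shaped wooden hand stamp, 0.18 kg: base 18 mm thick, black rubber underside; on it an upright handle bar 60 mm long (x), 22 wide (y), 36 high. Point: the handle's centre, 36 mm above the underside. In these axes (z up) the base is two joined rectangles: x -40 to +60, y -35 to +5 mm; and x -40 to 0, y +5 to +55 mm
- tee_grip (a point): T-shaped hand stamp, 0.18 kg, same wood, thickness and handle (60 mm along x, 22 mm along y, 36 mm high) as the L. This point is the handle's centre, 36 mm above the underside. The base is two joined rectangles: x -50 to +50, y -5 to +35 mm; and x -20 to +20, y -55 to -5 mm
- foam_ell_home (a point): Where the L stamp's handle centre (and axes) must end: 36 mm above the floor of the L cutout in a dark grey foam tile, 130 mm square, in a plywood tray. Cutout 18 mm deep, 3 mm play on every side, 4 mm bevelled mouth. Springy foam lips in its two y ends keep the stamp 4 to 8 mm proud until it is pushed down with about 10 N. The tray's two tiles may lie in either order
- foam_tee_home (a point): The same for the T stamp and the T cutout in the other dark grey foam tile of the tray: where its handle centre lies when home, with its axes. Cutout 18 mm deep, 3 mm play on every side, floor 36 mm below this point, the same springy lips
- knob_grip (a point): Black bar knob of the tray's clamp, on an aluminium block at one end of the tray. Point on its upright axis, 18 mm below the bar's top, 57 mm above the table. The bar is 54 mm long along this point's x, 16 mm wide along y, 42 mm high; under it a disc of 42 mm diameter, its top 22 mm below this point
- knob (a joint): Turn of the knob relative to the steel collar under it (rad): negative (-0.8 to -0.3) at the start, grows as the knob is turned clockwise seen from above; 0 = the screw bites. Free turning takes about 0.03 N m
- collar (a joint): Turn made past the bite (rad), clockwise positive, 0 at the start: once the knob has bitten, the steel collar of 52 mm diameter (with a small black mark on it) turns with it, stiffly (about 0.18 N m), and stays where it is left. 30 degrees = 0.52
- ink_jar: bystander: ink jar 60 mm across, 65 mm high; origin under its centre
- cup: bystander: white cup 72 mm across, 90 mm high; origin under its centre
- notebook: bystander: spiral notebook lying flat, 150 x 210 x 16 mm; origin under its centre
Mind the look-alikes: they are no part of the job. Leave any purple look-alike of the part that bears ell_grip alone.

How it is judged (in metres and radians):
On the way, in this order (a step that is already met when the one before it is completed fails the run):
1. both stamps are pressed home in their cutouts, with the clamp not yet tightened past its bite (distance between ell_grip and foam_ell_home below 0.006 m and z of ell_grip in the frame of foam_ell_home below 0.003 m and distance between tee_grip and foam_tee_home below 0.006 m and z of tee_grip in the frame of foam_tee_home below 0.003 m and value of joint collar below 0.1 rad), for 0.2 s.
2. the knob is tightened to its bite and 30 degrees (20 to 40) further (value of joint collar between 0.35 and 0.7 rad), for 0.2 s.
At the end, for the whole second after the job is handed in: Both stamps lie at rest home in their own cutouts (handle centre within 6 mm of its home point and no more than 3 mm high, heading within 0.08 rad, level within 0.06 rad), and the clamp stands 0.35 to 0.70 rad (20 to 40 degrees) past its bite (all of step 2 and distance between ell_grip and foam_ell_home below 0.006 m and z of ell_grip in the frame of foam_ell_home below 0.003 m and angle between the x axis of ell_grip and the x axis of foam_ell_home, either way round below 0.08 rad and angle between each of ell_grip, tee_grip's own z axis and vertical below 0.06 rad and distance between tee_grip and foam_tee_home below 0.006 m and z of tee_grip in the frame of foam_tee_home below 0.003 m and angle between the x axis of tee_grip and the x axis of foam_tee_home, either way round below 0.08 rad and linear speed of each of ell, tee below 0.02 m/s); the robot touches nothing.
It fails at once if the clamp is overtightened (more than 45 degrees past its bite) (value of joint collar above 0.785 rad).
It fails at once if the jar, the cup or the notebook is moved by more than 30 mm (distance of any of ink_jar, cup, notebook from where it was at the start of the episode above 0.03 m).
It also fails if it takes over 72 s, if anything falls off the work surface, if the arm or the gripper's body presses on something with over 40 N, if the wrist force passes 120 N, or if a joint passes its speed limit or range.

## Working session

There is one attempt and no reset: what is moved stays moved. The work goes in short steps, each a Python script; the robot and the scene stay as the last script left them, time stands still between calls to the robot, and variables do not carry over. Pictures are saved under pics/ and viewed, at most 10 in all, crops included, and the job is handed in when it is done.

```bash
mkdir -p pics; ls
python3 - <<'E'
from bench import *
import cv2,numpy as np,pickle
for n in("top","side"):
    f=grab_frame(n); cv2.imwrite(f"pics/{n}0.png",f["pixels"]); pickle.dump(f,open(f"{n}0.pkl","wb"))
    print(n,f["fx"],f["cx"],f["cy"],f["position"],f["orientation"])
s=state();print(s["clock"],s["ee_rot"])
E
```

```text
pics
top 414.39998020052155 318.218313344102 193.20224539359205 [ 316.0700555    48.98966386 1183.09709786] [ 0.70676851  0.05446858 -0.07028179 -0.70183468]
side 392.94759901635405 317.27401841339304 198.35811644331156 [-138.49258133  862.00000112  801.16557733] [-0.27964434 -0.14941451  0.43606944  0.84221006]
0.1 [-8.04842984e-04  9.85770489e-01  1.68094895e-01 -2.84884102e-05]
```

View pics/top0.png

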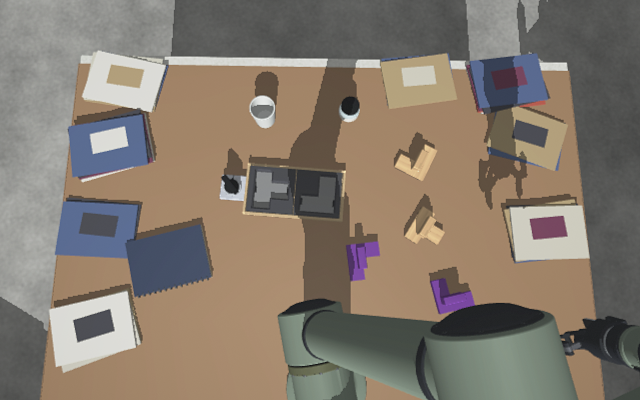

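View pics/side0.png

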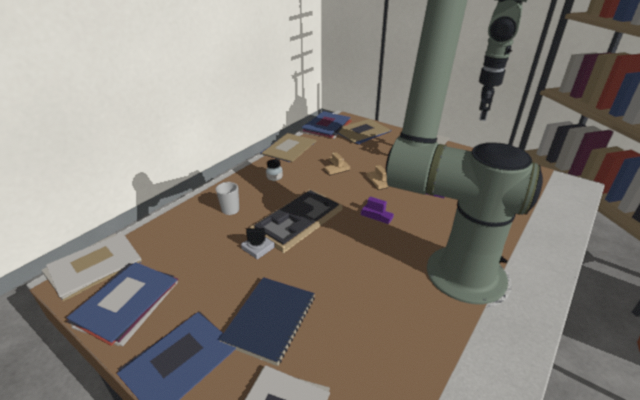

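The top view shows two wooden stamps at (415,160) and (427,228), purple look-alikes at (362,257) and (452,292) which stay put, the tray at (295,190) and the knob at (230,185). Next I enlarge the tray and the wooden stamps.

Run:
```python
import cv2,numpy as np
p=cv2.imread("pics/top0.png")
a=cv2.resize(p[150:230,210:360],(800,427),interpolation=cv2.INTER_CUBIC)
a=np.clip(a.astype(float)*1.8,0,255).astype(np.uint8)
b=cv2.resize(p[130:250,380:460],(400,600),interpolation=cv2.INTER_CUBIC)
cv2.imwrite("pics/tray.png",a);cv2.imwrite("pics/st.png",b)
```

```text
(no output)
```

View pics/tray.png

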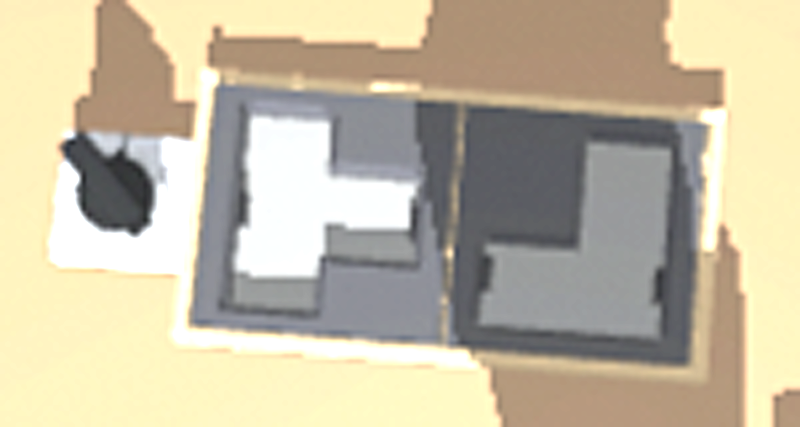

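View pics/st.png

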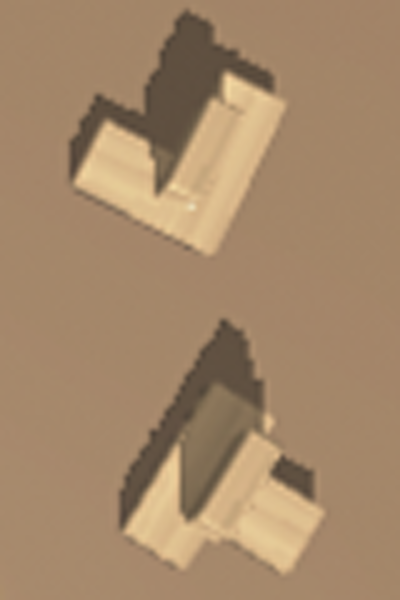

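The upper wooden piece at (415,160) is the L, with the handle along its long arm. The lower one at (427,228) is the T. In the tray, the T cutout is on the left and the L cutout on the right, both with x pointing image-up. The two purple ones are look-alikes. I'll fit poses to the depth with height-map models.

```bash
cat > h.py <<'E'
import numpy as np,cv2,pickle
from scipy.spatial.transform import Rotation as R
from scipy.optimize import minimize
L=[(-40,60,-35,5),(-40,0,5,55)]; T=[(-50,50,-5,35),(-20,20,-55,-5)]; H=[(-30,30,-11,11)]; K=[(-27,27,-8,8)]
def quat(q): return R.from_quat([q[1],q[2],q[3],q[0]])
def world(f,fish=False):
    v,u=np.mgrid[0:400,0:640].astype(float)
    x=(u-f["cx"])/f["fx"]; y=(v-f["cy"])/f["fy"]
    if fish:
        r=np.hypot(x,y)+1e-9; k=np.tan(np.minimum(r,1.2))/r; x,y=x*k,y*k; 
    d=f["depth"].astype(float)
    P=np.stack([x*d,-y*d,-d],-1)
    P=(quat(f["orientation"]).apply(P.reshape(-1,3))+np.array(f["position"])).reshape(400,640,3)
    P[(d<=0)]=np.nan
    if fish: P[np.hypot((u-f["cx"])/f["fx"],(v-f["cy"])/f["fy"])>1.0]=np.nan
    return P
def sd(rects,q):
    o=[]
    for a,b,c,d in rects:
        dx=np.abs(q[:,0]-(a+b)/2)-(b-a)/2; dy=np.abs(q[:,1]-(c+d)/2)-(d-c)/2
        o.append(np.hypot(np.maximum(dx,0),np.maximum(dy,0))+np.minimum(np.maximum(dx,dy),0))
    return np.min(o,0)
st=lambda s,w=3:np.clip(.5-s/w,0,1)
def loc(q,p):
    c,s=np.cos(p[2]),np.sin(p[2]); d=q-p[:2]
    return np.c_[d[:,0]*c+d[:,1]*s,-d[:,0]*s+d[:,1]*c]
def m_stamp(rects): return lambda l:np.maximum(18*st(sd(rects,l)),54*st(sd(H,l)))
def m_cut(rects,h): return lambda l:h-18*np.clip((7-sd(rects,l))/4,0,1)
def m_knob(l): return np.maximum(35*st(np.hypot(*l.T)-21),75*st(sd(K,l)))
def fit(P,model,p0,rad,zlo=-10,zhi=90):
    q=P.reshape(-1,3); q=q[np.isfinite(q).all(1)]
    q=q[(np.hypot(*(q[:,:2]-p0[:2]).T)<rad)&(q[:,2]>zlo)&(q[:,2]<zhi)]
    def c(p): return np.mean(np.minimum(np.abs(model(loc(q[:,:2],p))-q[:,2]),15))
    best=None
    for dx in(-12,0,12):
        for dy in(-12,0,12):
            for dt in(-.15,.15):
                x0=np.array(p0)+[dx,dy,dt]
                r=minimize(c,x0,method="Nelder-Mead",options=dict(initial_simplex=x0+np.array([[0,0,0],[8,0,0],[0,8,0],[0,0,.1]])))
                if best is None or r.fun<best.fun: best=r
    return best.x,best.fun,len(q)
def down(th):  # tool down, tool y along heading th+90 => tool x along th
    c,s=np.cos(th),np.sin(th)
    q=R.from_matrix(np.array([[c,s,0],[s,-c,0],[0,0,-1]])).as_quat(); return [q[3],q[0],q[1],q[2]]
E
python3 - <<'E'
from h import *
f=pickle.load(open("top0.pkl","rb"));P=world(f)
for n,(u,v) in dict(table=(200,250),foamT=(250,205),foamT2=(287,175),foamR=(310,175),floorT=(264,190),floorL=(330,190),rim=(246,190),rim2=(343,215),block=(238,194),knob=(231,185),L=(420,160),T=(427,225)).items(): print(n,P[v,u].round(1))
P0=lambda u,v:list(P[v,u,:2])
print("L",fit(P,m_stamp(L),P0(414,163)+[-.4],75))
print("T",fit(P,m_stamp(T),P0(428,226)+[-.5],75))
print("K",fit(P,m_knob,P0(230,185)+[.6],24,25))
print("K",fit(P,m_knob,P0(230,185)+[-.9],24,25))
hf=np.nanmedian([P[205,250,2],P[175,287,2],P[175,310,2]]);print(hf)
print("cT",fit(P,m_cut(T,hf),P0(268,190)+[-.07],60,hf-24,hf+4))
print("cL",fit(P,m_cut(L,hf),P0(322,195)+[-.07],60,hf-24,hf+4))
E
```

```text
table [361.5 350.9  15. ]
foamT [487.2 215.2  26.5]
foamT2 [573.6 112.6  30.9]
foamR [574.7  47.3  29.1]
floorT [533.5 178.9  10.2]
floorL [535.7 -10.8   8.1]
rim [530.4 228.2  24.6]
rim2 [464.2 -48.6   0.9]
block [519.1 250.7  22.1]
knob [534.2 261.2  76.2]
L [ 615.9 -263.2   53.2]
T [ 431.9 -275.8   52.2]
L (array([ 6.17662552e+02, -2.65958330e+02, -4.87140267e-01]), np.float64(2.9672036656715677), 2009)
T (array([ 428.61692292, -277.38398366,   -0.57439367]), np.float64(2.8431974394715587), 2125)
K (array([538.13161248, 266.94280773,   0.66141021]), np.float64(5.0798822341243), 229)
K (array([538.13185766, 266.9427279 ,   0.66140183]), np.float64(5.0799138672304585), 229)
29.12649907941409
cT (array([ 5.31514252e+02,  1.66087810e+02, -7.09252744e-02]), np.float64(2.6754676856439517), 1366)
cL (array([ 5.10741829e+02,  1.65393507e+01, -7.98360762e-02]), np.float64(2.5548802171241425), 1355)
```

Heights agree with what they must be: handle tops at 53, foam at 29, knob at 76, and the two cutout headings match. Now one wrist look over the tray and one over the stamps.

```bash
cat >> h.py <<'E'
from bench import *
def mv(x,y,z,th,line=False,rate=200,fl=None):
    q=np.array(state()["q"]);c=[]
    for t in(th,th+np.pi):
        s=solve_ik([x,y,z],down(t))
        if s is not None: c.append((abs(s[5]) if not line else np.abs(np.array(s)-q).max(),t))
    t=min(c)[1]
    return servo_line([x,y,z],down(t),rate=rate,force_limit=fl) if line else goto([x,y,z],down(t))
E
python3 - <<'E'
from h import *
def snap(n):
    f=grab_frame("wrist");pickle.dump(f,open(n+".pkl","wb"));cv2.imwrite(f"pics/{n}.png",f["pixels"]);return world(f,True)
mv(470,110,300,-.075);P=snap("w_tray");print(state()["clock"],state()["tcp_pos"])
q=P.reshape(-1,3);
for h in(28,29):
  print(h,"cT",fit(P,m_cut(T,h),[531.5,166,-.07],60,h-24,h+4),"cL",fit(P,m_cut(L,h),[510.7,16.5,-.08],60,h-24,h+4))
print("K",fit(P,m_knob,[538,267,.66],26,25))
mv(480,-270,300,-.5);P=snap("w_st");print(state()["clock"])
print("L",fit(P,m_stamp(L),[617,-266,-.49],75));print("T",fit(P,m_stamp(T),[429,-277,-.57],75))
E
```

```text
2.6167 [470.20196446 109.29628657 299.86408948]
28 cT (array([ 5.31174033e+02,  1.67930877e+02, -6.78280537e-02]), np.float64(2.441000222130829), 5114) cL (array([ 5.10756808e+02,  1.89712382e+01, -6.66038068e-02]), np.float64(2.3468275520976), 5008)
29 cT (array([ 5.31371309e+02,  1.68628634e+02, -7.18619609e-02]), np.float64(1.947182809748564), 5114) cL (array([ 5.11276485e+02,  1.86766369e+01, -6.31447870e-02]), np.float64(1.8712759933777812), 5008)
K (array([538.49135979, 269.13503802,   0.67872125]), np.float64(6.0240383605363155), 997)
4.0833
L (array([ 6.16818413e+02, -2.64036311e+02, -4.81927381e-01]), np.float64(2.2998765665917227), 6330)
T (array([ 428.36958247, -275.72805123,   -0.56379646]), np.float64(1.8771355708572277), 8406)
```

View pics/w_tray.png

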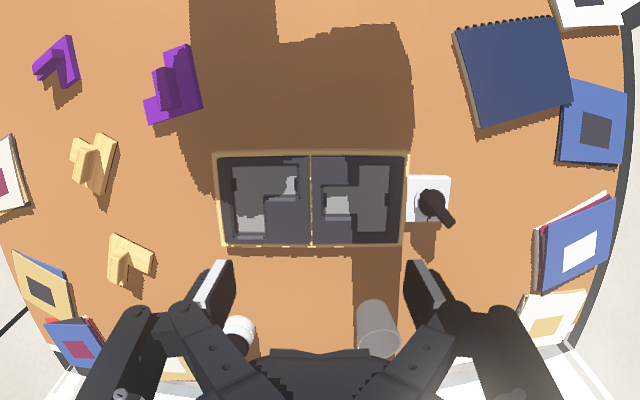

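The two views agree within 2 mm, and I average them. Picking up the L and seating it.

```bash
cat >> h.py <<'E'
def pick(x,y,th):
    open_jaws(); mv(x,y,110,th); mv(x,y,27,th,True,150,20); gripper_close(60)
    s=state(); print("pick w",s["width"],s["tcp_pos"],s["clock"]); mv(x,y,130,th,True,200)
def place(x,y,th):
    mv(x,y,130,th); print("w",state()["width"],state()["clock"]); f0=state()["contact_force"]
    mv(x,y,75,th,True,150); hit=mv(x,y,31,th,True,40,30)
    s=state(); print(hit,np.round(s["tcp_pos"],1),np.round(np.array(s["contact_force"])-f0,1),s["width"],s["clock"])
E
python3 - <<'E'
from h import *
pick(617.2,-265,-.484)
place(511,17.8,-.069)
f=grab_frame("top");pickle.dump(f,open("t1.pkl","wb"));P=world(f);q=P.reshape(-1,3)
E
```

```text
pick w 21.238164053689008 [ 617.6535209  -265.12692542   27.52378511] 6.5333
w 21.032331737692957 8.3583
True [512.4  17.2  37.5] [ 0.2 -0.1  7. ] 20.70649606590478 9.775
```

Run:
```python
from h import *
x,y,z=state()["tcp_pos"]
hit=mv(511,17.8,z-7,-.069,True,30,35); s=state(); print(hit,np.round(s["tcp_pos"],1),np.round(s["contact_force"],1))
open_jaws(); mv(511,17.8,z+45,-.069,True,150); mv(480,-20,300,-.069)
f=grab_frame("wrist");cv2.imwrite("pics/l1.png",cv2.resize(f["pixels"][100:300,200:440],(720,600)));pickle.dump(f,open("l1.pkl","wb"))
P=world(f,True);q=P.reshape(-1,3)
l=loc(q[:,:2],[511,17.8,-.069])
for n,rs in dict(handle=[(-25,25,-8,8)],bx=[(35,55,-30,0)],by=[(-35,-5,25,50)],bc=[(-37,-33,-30,0)],foam=[(6,52,22,60)]).items():
    z=q[sd(rs,l)<0,2];print(n,np.nanmedian(z),len(z))
fin=lambda l:29+np.maximum(0,36*st(sd(H,l)))
print(fit(P,fin,[511,17.8,-.069],45,15),state()["clock"])
```

```text
True [512.4  17.2  37.5] [0.1 0.  5.8]
handle 66.15577431890921 859
bx 29.24161526728713 232
by 360.1002037212269 757
bc 29.410655377154768 74
foam 29.041508839952144 803
(array([ 5.12325285e+02,  1.80910596e+01, -4.70124156e-02]), np.float64(1.7929564351264926), 3089) 12.0667
```

View pics/l1.png

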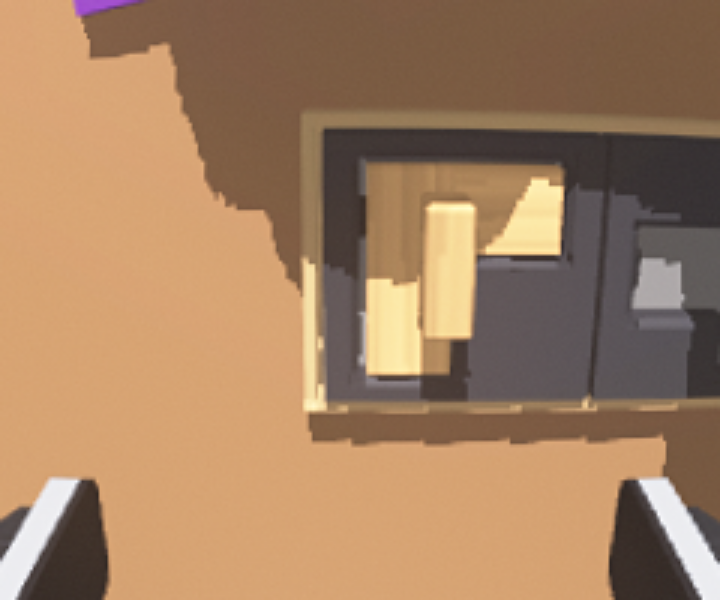

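The L sits flush: base 29.3, foam 29.0, handle in place. Now the T.

Run:
```python
from h import *
pick(428.5,-276.5,-.568)
place(531.4,167.5,-.069)
z=state()["tcp_pos"][2]
hit=mv(531.4,167.5,z-7,-.069,True,30,35); s=state(); print(hit,np.round(s["tcp_pos"],1),np.round(s["contact_force"],1))
open_jaws(); mv(531.4,167.5,z+50,-.069,True,150); mv(470,190,300,-.069)
f=grab_frame("wrist");cv2.imwrite("pics/t1.png",cv2.resize(f["pixels"][120:270,200:480],(800,430),interpolation=cv2.INTER_CUBIC));pickle.dump(f,open("t1.pkl","wb"))
P=world(f,True);q=P.reshape(-1,3)
l=loc(q[:,:2],[531.4,167.5,-.069])
for n,rs in dict(handle=[(-25,25,-8,8)],bx=[(36,46,0,30)],bc=[(-46,-36,0,30)],bs=[(-15,15,-50,-30)],foam=[(26,50,-50,-14)]).items():
    z=q[sd(rs,l)<0,2];print(n,np.nanmedian(z),len(z))
fin=lambda l:29+np.maximum(0,36*st(sd(H,l)))
print(fit(P,fin,[531.4,167.5,-.069],45,15),state()["clock"])
print("K",fit(P,m_knob,[538,268,.66],22,25), "K2",fit(P,m_knob,[538,268,.66-1.57],22,25))
```

```text
pick w 21.19710302931356 [ 428.76629737 -276.92402822   27.50846867] 14.8167
w 20.932423532384494 17.15
True [532.7 167.9  37.5] [0.2 0.2 7.3] 20.93320099368361 18.5667
True [532.7 167.9  37.5] [-0.3  0.4  4.7]
handle 65.17665448129628 435
bx 29.336059998121982 73
bc 29.107299274670112 152
bs 29.2227259552987 278
foam 29.098378858972808 371
(array([ 5.32542233e+02,  1.68847293e+02, -5.85630578e-02]), np.float64(1.6534578190754945), 2952) 20.8417
K (array([537.80342636, 269.37272227,   0.6895413 ]), np.float64(4.060914119163862), 768) K2 (array([537.8033918 , 269.3726802 ,   0.68954006]), np.float64(4.060914002132143), 768)
```

View pics/t1.png

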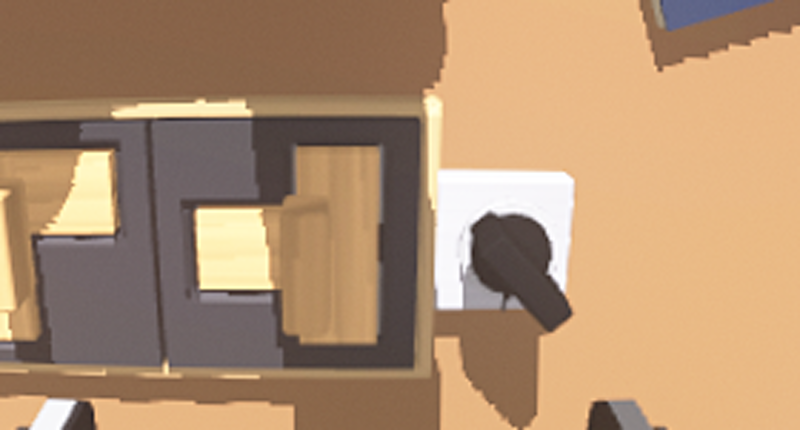

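Both stamps are flush (T base 29.2, foam 29.1). The knob is at about (538, 268.5) with heading 0.68. Next I grip it and turn in small steps until the torque rises.

Run:
```python
from h import *
X,Y,th=538,268.5,.68
best=[]
for t in(th,th+np.pi):
    a=solve_ik([X,Y,41],down(t));b=solve_ik([X,Y,41],down(t-1.4))
    if a is None or b is None: continue
    print(np.round(a,2),np.round(b,2))
    if abs(a[5]+1.4-b[5])<.1: best.append((max(abs(a[5]),abs(b[5])),t))
t=min(best)[1];print(t)
goto([X,Y,125],down(t)); servo_line([X,Y,41],down(t),rate=120,force_limit=15)
gripper_close(40); s=state(); print(s["width"],np.round(s["tcp_pos"],1),np.round(s["contact_force"],1),s["clock"])
q=np.array(s["q"]);log=[]
T0=s["wrist_torque"][2]
base=None
for i in range(40):
    q[5]+=.03; goto_joints(list(q)); wait(.05); s=state(); log.append((round(s["q"][5],3),round(s["wrist_torque"][2]-T0,3)))
    tz=abs(log[-1][1])
    if i>=2 and tz-min(abs(a[1]) for a in log[-6:])>.08: break
print(log,s["clock"],np.round(s["contact_force"],1))
```

```text
[ 0.34  0.6  -0.28  0.69  0.    2.8 ] [ 0.34  0.6  -0.28  0.69  0.   -2.08]
[ 0.34  0.6  -0.28  0.69  0.   -0.34] [ 0.34  0.6  -0.28  0.69  0.    1.06]
3.8215926535897933
15.708005995497091 [538.1 268.5  41.2] [-1.2 -0.8  2.9] 23.15
[(np.float64(-0.31), np.float64(0.012)), (np.float64(-0.281), np.float64(-0.006)), (np.float64(-0.251), np.float64(-0.011)), (np.float64(-0.221), np.float64(-0.025)), (np.float64(-0.191), np.float64(0.002)), (np.float64(-0.161), np.float64(0.053)), (np.float64(-0.131), np.float64(0.018)), (np.float64(-0.101), np.float64(0.002)), (np.float64(-0.071), np.float64(0.015)), (np.float64(-0.04), np.float64(0.048)), (np.float64(-0.01), np.float64(0.025)), (np.float64(0.02), np.float64(0.008)), (np.float64(0.05), np.float64(0.023)), (np.float64(0.08), np.float64(0.011)), (np.float64(0.11), np.float64(0.03)), (np.float64(0.14), np.float64(-0.007)), (np.float64(0.17), np.float64(-0.029)), (np.float64(0.2), np.float64(-0.029)), (np.float64(0.23), np.float64(-0.026)), (np.float64(0.26), np.float64(-0.003)), (np.float64(0.29), np.float64(0.041)), (np.float64(0.32), np.float64(-0.007)), (np.float64(0.35), np.float64(0.019)), (np.float64(0.38), np.float64(-0.0)), (np.float64(0.41), np.float64(-0.036)), (np.float64(0.44), np.float64(0.04)), (np.float64(0.47), np.float64(0.09))] 31.25 [-2.9  5.9  3.3]
```

Run:
```python
from h import *
s=state();q=np.array(s["q"])
def avg():
    v=[]
    for _ in range(8): wait(.03); v.append(state()["wrist_torque"][2])
    return round(np.mean(v),3),round(np.std(v),3)
print(q[5],avg())
for i in range(4):
    q[5]+=.03; goto_joints(list(q)); print(round(state()["q"][5],3),avg())
s=state();print(s["clock"],s["width"],np.round(s["contact_force"],1))
```

```text
0.46958504041258975 (np.float64(0.024), np.float64(0.031))
0.499 (np.float64(0.067), np.float64(0.038))
0.529 (np.float64(0.023), np.float64(0.017))
0.559 (np.float64(0.048), np.float64(0.018))
0.589 (np.float64(0.051), np.float64(0.035))
33.5833 15.151770968304628 [-3.2  5.3  2.3]
```

Run:
```python
from h import *
f=grab_frame("wrist")["pixels"]; g=grab_frame("side")["pixels"]
g0=cv2.imread("pics/side0.png")
c=lambda im:cv2.resize(im[205:275,215:305],(400,311),interpolation=cv2.INTER_CUBIC)
a=np.hstack([c(g0),c(g)]); b=cv2.resize(f[150:400,160:480],(800,625))[:289]
b=cv2.resize(f[230:400,180:460],(476,289),interpolation=cv2.INTER_CUBIC);b=np.hstack([b,np.zeros((289,324,3),np.uint8)])
cv2.imwrite("pics/k1.png",np.vstack([a,b]))
s=state();print(np.round(s["effort"],3),np.round(s["wrist_torque"],3),s["clock"],np.round(s["joint_vel"],3),s["gripper_force"])
```

```text
[-3.1790e+00 -5.1807e+01  2.1124e+01 -4.6400e-01 -1.5350e+00  3.4000e-02] [0.917 0.52  0.036] 33.6833 [ 0.001 -0.    -0.     0.002 -0.001 -0.003] 42.811837792396545
```

View pics/k1.png

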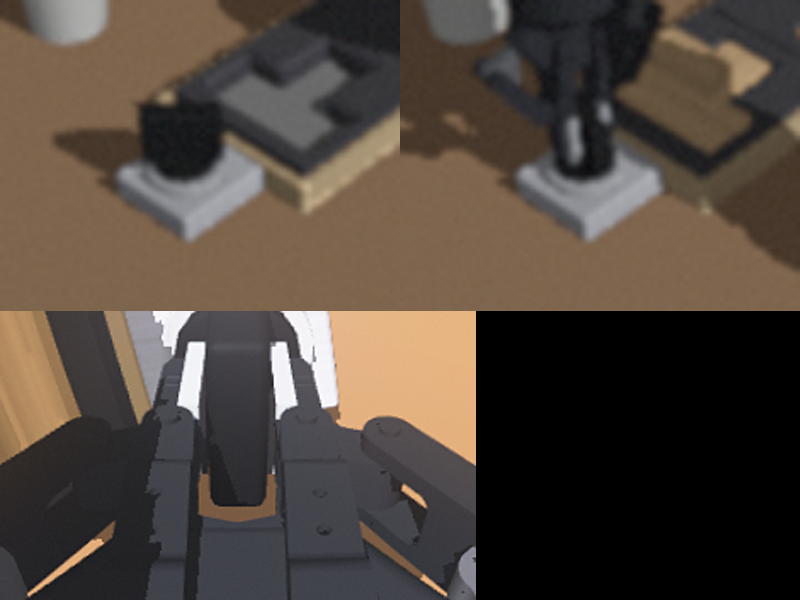

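The gripper holds the bar squarely, but the static torque relaxes, so it doesn't tell me where the bite is. I'll let go, step back and compare the collar mark with the picture taken before turning.

```bash
cat >> h.py <<'E'
def ortho(f,z,x0=538,y0=268.5,half=40,n=400):
    # image: up = +x world, left = +y world
    r,c=np.mgrid[0:n,0:n]; k=2*half/n
    W=np.stack([x0+half-r*k,y0+half-c*k,np.full(r.shape,float(z))],-1)
    C=quat(f["orientation"]).inv().apply((W-np.array(f["position"])).reshape(-1,3))
    X,Y,Z=C[:,0],-C[:,1],-C[:,2]; rr=np.hypot(X,Y); a=np.arctan2(rr,Z)/np.maximum(rr,1e-9)
    return cv2.remap(f["pixels"],(f["cx"]+f["fx"]*X*a).reshape(n,n).astype(np.float32),(f["cy"]+f["fy"]*Y*a).reshape(n,n).astype(np.float32),cv2.INTER_CUBIC)
E
python3 - <<'E'
from h import *
s=state();x,y,z=s["tcp_pos"]
open_jaws(); servo_line([x,y,130],rate=150)
mv(478,268,240,-.069)
f=grab_frame("wrist");pickle.dump(f,open("k2.pkl","wb"));P=world(f,True)
print(fit(P,m_knob,[538,268.5,-.25],24,25),fit(P,m_knob,[538,268.5,-.6],24,25),state()["clock"])
a=ortho(pickle.load(open("t1.pkl","rb")),25);b=ortho(f,25)
o=np.hstack([a,b]);cv2.imwrite("pics/k2.png",o)
E
```

```text
(array([ 5.37685272e+02,  2.70575608e+02, -2.32994201e-01]), np.float64(4.854932690433019), 1202) (array([ 5.37685246e+02,  2.70575736e+02, -2.32990925e-01]), np.float64(4.854933072885487), 1202) 35.725
```

View pics/k2.png

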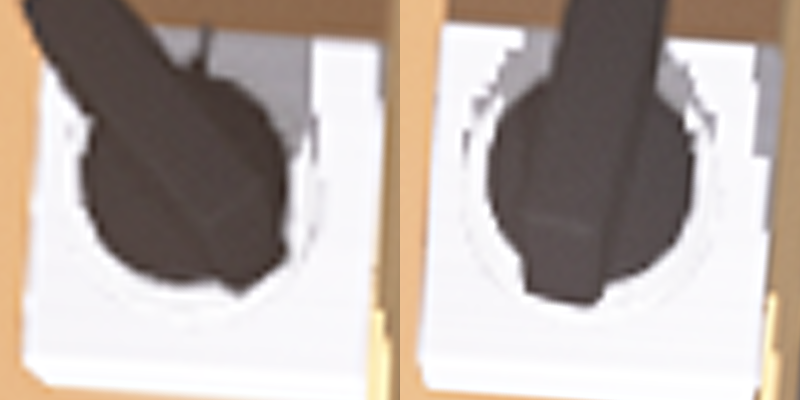

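Run:
```python
from h import *
f=pickle.load(open("k2.pkl","rb"));t=np.array(state()["tcp_pos"]);off=np.array(f["position"])-t;print(off,quat(f["orientation"]).as_matrix()[:,2])
mv(590-off[0],255,220,-.069)
f=grab_frame("wrist");pickle.dump(f,open("k3.pkl","wb"));P=world(f,True);print(f["position"],state()["clock"])
print(fit(P,m_knob,[538,268.5,-.23],24,25))
cv2.imwrite("pics/k3.png",np.hstack([ortho(f,20),ortho(f,75)]))
```

```text
[-80.97660777   7.1968047  144.63225303] [-0.31706888  0.02277642  0.94812898]
[589.2101207  261.89791615 362.23199821] 36.575
(array([ 5.40481202e+02,  2.70260017e+02, -2.93213645e-01]), np.float64(4.122154386297489), 1635)
```

View pics/k3.png

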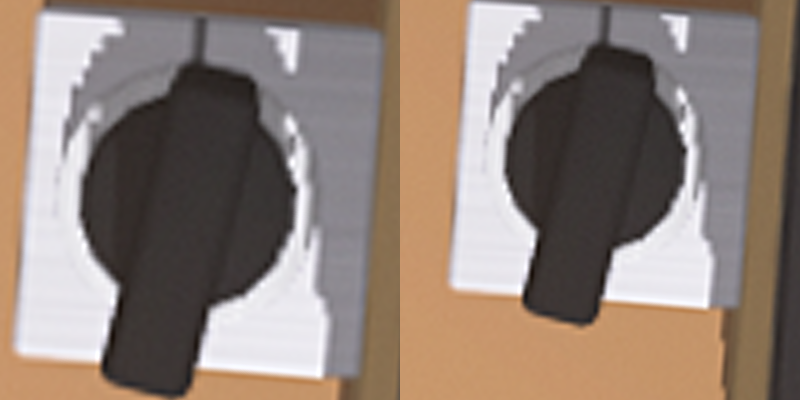

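The line at (199,40) runs out to the edge of the block, so it is a fixed mark on the block. A small dark spot at (292,135) on the ring may be the collar mark. I'll unwrap the collar ring numerically in the pictures from before and after.

Run:
```python
from h import *
for n in("w_tray","t1","k2","k3"):
    f=pickle.load(open(n+".pkl","rb"))
    P=world(f,True);q=P.reshape(-1,3);
    l=q[:,:2]-[538.3,269.3];r=np.hypot(*l.T)
    print(n,"z by r",[(a,round(float(np.nanmedian(q[(r>a)&(r<a+1)&(q[:,2]<60),2])),1)) for a in(17,19,22,23,24,25,27,29,31)])
    for z in(25,):
        for rad in(23,24.2,25.2):
            o=cv2.cvtColor(ortho(f,z,538.3,269.3,40,800),cv2.COLOR_BGR2GRAY)
            A=np.arange(-180,180,5)
            v=cv2.GaussianBlur(o,(5,5),0)[(400-rad*10*np.cos(np.radians(A))).round().astype(int),(400+rad*10*np.sin(np.radians(A))).round().astype(int)]
            print(rad," ".join(f"{a}:{b}" for a,b in zip(A,v) if b<150))
```

```text
w_tray z by r [(17, 36.2), (19, 35.2), (22, 27.9), (23, 27.5), (24, 27.3), (25, 27.9), (27, 21.0), (29, 21.1), (31, 20.8)]
23 -105:144 -100:89 -95:69 -90:47 -85:55 -80:60 -75:61 -70:63 -65:63 -60:63 -55:64 -50:63 -45:63 -40:62 -35:61 -30:58 -25:52 -20:51 -15:53 -10:52 -5:51 0:51 5:49 10:61 15:59 20:94 25:108 30:133 35:143 40:148 45:148 50:139 55:141 60:134
24.2 -95:134 -90:86 -85:65 -80:51 -75:50 -70:59 -65:63 -60:64 -55:64 -50:62 -45:63 -40:64 -35:62 -30:57 -25:51 -20:52 -15:47 -10:47 -5:51 0:50 5:60 10:94 15:110 20:126 25:136 30:142 35:146 40:143 45:143 50:140 55:138 60:139 80:132 85:122 90:126 95:140
25.2 -85:127 -80:88 -75:62 -70:43 -65:63 -60:64 -55:64 -50:63 -45:64 -40:62 -35:63 -30:55 -25:51 -20:55 -15:51 -10:62 -5:52 0:51 5:83 10:123 15:136 20:140 25:141 30:144 35:142 40:139 45:140 50:140 55:138 60:137 70:134 75:118 80:141
t1 z by r [(17, 36.2), (19, 35.1), (22, 28.0), (23, 27.3), (24, 27.4), (25, 27.9), (27, 21.2), (29, 21.1), (31, 21.1)]
23 -85:136 -80:103 -75:62 -70:62 -65:57 -60:59 -55:63 -50:69 -45:74 -40:71 -35:71 -30:70 -25:70 -20:69 -15:71 -10:66 -5:62 0:59 5:56 10:57
[... 1153 characters left out ...]
-30:120 -25:132 -20:130 -15:123 -10:39 -5:43 0:41 5:40 10:40 15:38 20:39 25:41 30:42 35:116 40:130 45:131 75:143 80:141 90:139 95:138 100:142 175:78
24.2 -180:47 -175:57 -170:55 -165:56 -160:56 -155:57 -150:55 -145:45 -55:125 -50:143 -45:134 -40:136 -35:133 -30:135 -25:139 -20:138 -15:138 -10:58 -5:37 0:39 5:38 10:39 15:40 20:38 25:37 30:65 35:129 40:125 45:138 70:133 75:114 80:125 85:117 90:121 95:126 100:131 175:129
25.2 -180:41 -175:55 -170:56 -165:56 -160:54 -155:58 -150:55 -145:28 -55:144 -45:132 -40:134 -35:133 -30:131 -25:135 -20:135 -15:134 -10:102 -5:35 0:40 5:38 10:39 15:34 20:34 25:29 30:93 35:123 40:119 45:138 55:130 60:137 65:132 70:121 75:130 80:133 85:131 90:134 95:136 100:136
```

The collar mark must now be hidden under the bar's end. Turning the knob back is free and leaves the collar where it is, so I back it off 0.65 rad, look, and finish from there.

```bash
cat >> h.py <<'E'
def ring(f,rads,lo=-60,hi=80,step=4,z=28):
    o=cv2.cvtColor(ortho(f,z,538.3,269.3,40,800),cv2.COLOR_BGR2GRAY); A=np.arange(lo,hi,step)
    print("ang"," ".join(f"{a:4d}" for a in A))
    for r in rads:
        v=o[(400-r*10*np.cos(np.radians(A))).round().astype(int),(400+r*10*np.sin(np.radians(A))).round().astype(int)]
        print(r," ".join(f"{b:4d}" for b in v))
def grip_knob(t):
    goto([538.2,268.8,110],down(t)); servo_line([538.2,268.8,41],down(t),rate=150,force_limit=15); gripper_close(40)
def turn(d,n=1):
    q=np.array(state()["q"])
    for _ in range(n): q[5]+=d/n; goto_joints(list(q))
E
python3 - <<'E'
from h import *
grip_knob(-.25+np.pi); s=state();print(s["width"],np.round(s["tcp_pos"],1),s["q"][5],s["clock"],s["wrist_torque"][2])
turn(-.65); q=state()["q"][5]; wait(.1)
open_jaws(); x,y,z=state()["tcp_pos"]; servo_line([x,y,110],rate=200)
mv(670,255,200,-.069); f=grab_frame("wrist");pickle.dump(f,open("k4.pkl","wb"))
print(q,f["position"],state()["clock"]); P=world(f,True);print(fit(P,m_knob,[538,268.5,.4],24,25))
for n in("t1","k3","k4"): print(n);ring(pickle.load(open(n+".pkl","rb")),(22.5,23.5,24.5,25.5,27,29,31,33))
E
```

```text
15.552084689135723 [538.6 269.5  41.5] 0.5903660090512278 38.5417 0.13171884042478524
-0.058026906855150655 [587.88179309 261.73101766 341.43395124] 41.2167
(array([5.39917554e+02, 2.70070492e+02, 4.05872728e-01]), np.float64(4.534669442038684), 1904)
t1
ang  -60  -56  -52  -48  -44  -40  -36  -32  -28  -24  -20  -16  -12   -8   -4    0    4    8   12   16   20   24   28   32   36   40   44   48   52   56   60   64   68   72   76
22.5   54   62   63   73   71   72   71   70   70   70   70   70   70   65   60   58   57   65   62   56   70   88   94  110  114  126  141  147  159  151  153  159  177  244  253
23.5   88   74   58   73   73   71   71   71   70   70   70   70   69   60   60   58   59   98  106   99  102  129  134  146  149  150  156  156  158  152  154  176  229  250  235
24.5  172  123   74   72   73   72   72   71   71   70   70   69   64   57   71   58   60  139  151  153  142  156  159  159  160  159  157  153  154  149  157  215  241  195  209
25.5  242  179   77   70   74   72   71   71   71   70   70   70   61   84   97   59   62  154  156  161  160  156  159  159  
[... 3293 characters left out ...]
9   32   39   39   38   35   35   32   35   39   39   51  111  119   96  102   84  101  118  129  129  128  130  130  132  132  131  136  135  134  135  136  137  135
29  130  135  135  119  112  102  101  114  127  132  126  122  130  133  135   88  101  136  134  132  131  130  131  134  134  133  131  133  134  136  136  133  134  135  137
31  232  229  186  123  129  134  134  134  135  131  132  134  133  133  132   97  106  134  135  131  131  131  131  128  127  135  133  131  132  133  137  135  134  134  138
33  231  231  237  198  234  137  128  133  131  132  134  134  135  135  135  102  105  134  134  134  134  132  136  126  214  131  134  131  130  132  135  136  134  134  137
```

The collar mark shows clearly at 10°, against the block's line at about 2°. They coincided before turning, so the collar stands at about 8° (0.14 rad), in line with a bite near q6≈0.44. Final turn: back to q6=0.59, then +0.38 to 0.97.

Run:
```python
from h import *
grip_knob(.405+np.pi); s=state();print(s["width"],s["q"][5],s["clock"])
turn(.5-s["q"][5]); turn(.97-.5,3); wait(.2); print(state()["q"][5],state()["wrist_torque"][2])
open_jaws(); x,y,z=state()["tcp_pos"]; servo_line([x,y,110],rate=200)
mv(670,255,200,-.069); f=grab_frame("wrist");pickle.dump(f,open("k5.pkl","wb"))
P=world(f,True);print(state()["clock"],fit(P,m_knob,[538,268.5,-.6],24,25)[0])
ring(f,(22.5,23.5,24.5,25.5,29,31),-20,80)
q=P.reshape(-1,3)
for p,rs in(([511.5,17.8,-.069],[(35,55,-30,-5)]),([532,168,-.069],[(36,46,0,30)]),([532,168,-.069],[(-15,15,-50,-30)])):
    print(np.nanmedian(q[sd(rs,loc(q[:,:2],p))<0,2]))
```

```text
15.553870349986163 -0.06443066628402216 43.1417
0.9657998285142533 0.014760239535617906
46.675 [540.60056938 270.51718131  -0.6491949 ]
ang  -20  -16  -12   -8   -4    0    4    8   12   16   20   24   28   32   36   40   44   48   52   56   60   64   68   72   76
22.5  115  110  116  124  127  130  127  125   71   33   38   39   38   39   39   40   39   38   39   39   29   75  231  215  173
23.5  136  131  130  132  136  136  133  132   89   29   37   36   35   37   37   36   35   37   35   32   36  145  199  152  120
24.5  133  132  131  130  132  135  132  130  113   38   35   35   35   34   33   35   36   34   29   30   62  122  135  116  128
25.5  132  132  130  127  131  131  129  124  120   56   33   29   32   34   37   33   30   40   63   92  111  129  128  131  134
29  135  133  132  132  137   81  106  132  133  131  134  132  134  137  135  132  130  135  134  138  135  135  134  135  136
31  131  132  133  132  134   89  112  133  132  135  132  131  131  129  128  133  133  131  133  133  137  135  132  133  138
29.220689353327487
29.331889737311144
29.205940303747326
```

The mark has left 10° and the bar turned about 0.36–0.38 rad further, so the collar is at about 0.5 rad. The stamps are still flush, so I hand in.

```bash
python3 -c "
from bench import *
print(close_job(),state()['clock'])"
```

```text
the job is handed in; nothing more can be done
the job is handed in; nothing more can be done
```

The job is handed in, with no verdict reported back: both stamps are flush in their cutouts, and I estimate the clamp at about 0.5 rad past its bite from the collar mark and the turn made, because torque did not show the bite clearly; about 47 s used.

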